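# Swap the wrong lid on a glass storage dish and snap the right one shut

## Task

The glass dish of pegs on the prep table has been given a lid that is too big, so it cannot be snapped shut. Take that lid off and lay it flat, right way up, on the free table top; then put on the one of the two spare lids that fits and snap it fully home, so that it sits level and flush on the rim all round, without forcing it (one long side after the other, not all of it at once). Leave the dish standing on the table, and leave the other spare lid, the two jars and the white tub where they are.

Things in the scene. Friction and masses are not known exactly. Their poses are not given: they have to be found in the camera images.
- dish: Heavy clear glass storage dish, loose on the table, about 0.75 kg, two clothes pegs in it. 136 mm along its own x, 100 mm along its own y, measured over the rolled rim (bead 5 mm thick, round), 60 mm high with straight walls. Origin: centre of its underside; z up; the top of the rim is at z = +60 mm.
- lid_large: The wrong lid, which lies loosely over the dish at the start: slate-blue plastic, 168 mm (own x) by 124 mm (own y), otherwise made like the medium lid (same heights, same grip bar), 0.13 kg. Origin: centre of the lower edge of its skirt; z up. It lies flat on the table when its origin is at table height.
- lid_medium: The lid that fits: slate-blue plastic, 144 mm (own x) by 108 mm (own y), 0.13 kg, one of two spare lids flat on the table. Origin: centre of the lower edge of its skirt; z up. The skirt hangs 17 mm below the plate, with 1.5 mm of play round the dish's rim; the plate's top is 20 mm above the origin. A half turn is also right. Home on the dish, its plate lies on the rim: origin 43 mm above the dish's.
- medium_grip (a point): Point on the medium lid's grip bar, 37 mm above the lid's origin; axes as the lid's. The bar stands in the middle of the plate: 56 mm long (lid x), 14 mm thick (lid y), 24 mm high (top 44 mm above the lid's origin). The large and small lids have the same bar at the same place.
- medium_press_y1 (a point): Point on top of the medium lid's plate at its +y long side, amid three thumb ribs, 44 mm from its centre. The skirt has four sprung tongues, two on each long side, 40 mm either way from the middle, each with a bead inside that must pass under the dish's rim. Merely laid on, the lid rests on these beads, level, about 8 mm proud of home.
- medium_press_y2 (a point): The same point at the -y long side, 44 mm from the centre. Either side may be pressed first: it slips under the rim at about 8 to 18 N and leaves the lid tilted; the other then snaps home at about 12 to 28 N. If a side sticks, lift off and press it again. Pressed in the middle, all four tongues together take 40 N or more, which counts as forcing.
- lid_small: The spare lid that does not fit: slate-blue plastic, 120 mm (own x) by 92 mm (own y), otherwise made like the medium lid, lying flat on the table; its place and the medium lid's may be swapped. Origin: centre of the lower edge of its skirt; z up. Leave it.
- prep_table: The table under it all, top at z = 0; it does not move. Free room for a lid 0.2 m to the right (-y) of the dish. Dish, pegs and lid rest on it with 8 to 12 N; pressing the lid harder than about 40 N loads it beyond 52 N and counts as forcing.
- small_tub: White tub with rice puffs, 107 mm across, 80 mm high; leave it. Origin: centre of its underside.
- honey_jar: Glass jar, 71 mm across, 110 mm high; leave it. Origin: centre of its underside.
- spice_a: Spice jar, 46 mm across, 106 mm high; leave it. Origin: centre of its underside.
Things that resemble listed ones, but are neither listed nor needed, are in the scene too. What is shaped like the dish but green is not meant.

How it is judged:
By the outcome, as a careful person would: the job done as asked, in the order asked, and still so for the second after the job is handed in, with the robot touching nothing.
It also fails if it takes over 61 s, if anything falls off the work surface, if the arm or the gripper's body presses on something with over 40 N, if the wrist force passes 120 N, or if a joint passes its speed limit or range.

## Robot

A 6-joint arm with a two-finger parallel gripper is mounted at the origin on a cart in front of the work surface, level with it; the furniture and walls round the work are solid. World frame = base frame: x ahead of the robot, y to its left, z up, the work surface at z = 0. Lengths are in m, angles in rad, forces in N, time in s.
With the tool pointing down it reaches from about 0.3 to 0.95 m from the base axis. Payload 3.1 kg.
Tool frame: the origin (TCP) lies midway between the tips of the shut fingers; the grasp point (between the pads) lies 19 mm behind it; z points along the fingers, y is the line along which they close (so a half turn about z gives the same grasp; the last joint's range is limited). The gripper opens to 85 mm and grips with 20 to 120 N. Pads are 22 mm wide; open, the fingers measure 114 mm over their backs; the gripper's body (76 mm by 85 mm) begins 54 mm behind the grasp point. The pads swing forward as they close: fully open they stand 13 mm farther back than shut.
Start: joints at [1.232, 0.308, 1.634, -0, 1.2, -0.07], TCP at [0.166, 0.603, 0.194] pointing down, gripper open.
Joint ranges: [-3.06, 3.06], [-0.79, 1.96], [0.05, 2.63], [-1.19, 4.34], [0.05, 2.64], [-2.94, 2.94]. Speed limits (rad/s): [2.79, 2.79, 3.14, 3.14, 3.14, 3.14].

## Interface

Orientations are given as a rotation vector (axis times angle).
In Python, from rig import state, camera, finish_job gives the robot as it stands. The module is installed in compiled form; this text tells all that it offers.
- The arm moves only by the tool send_rows, never from a script. Its argument "motion" is one flat list of numbers, 4 for each row, row after row: the shift along the tool's x, y, z in cm, then the turn about the tool's z in degrees. A call has 1 to 5 rows; each row is the pose to reach, as a shift and turn from the pose commanded when the call began, along the tool's axes at that moment; what a row does not reach only later rows make up. A row lasts 1/10 s, in which the tool goes at most 50 mm and 8.59 degrees, less where a joint would pass 70% of its speed; a pose out of reach is approached as far as the arm can. A call with a gripper value outside its range is refused whole. "grip" is the finger opening in cm, from 0 to 8.54, set as the call begins (left out, the last holds). The fingers move at their own pace and stop on an object; the grip force is fixed at half the most. Time passes only in rows, so rows that repeat a pose let the fingers close. It gives the time, the measured TCP pose, the force, the opening and the grip force at its end, in the units of the state.
- state(): the state, without advancing time (a new reading comes with each control period).
- camera(name): name is "side" or "top"; returns a dict with "img" (400x640x3 uint8, red, green, blue), "range_z" (400x640 float32, m along the optical axis (not along the pixel's ray), 0 where there is no reading), "fx", "fy", "cx", "cy" (pixels), "world_from_camera" (4x4, takes a point from camera to world coordinates). Camera axes: x right, y down, z forward; pixel columns grow to the right and rows downward; lengths in m; the calibration is good to about 2 mm. A picture is of the moment at which its call begins.
- finish_job(): hands the job in; it is judged then, once.
The state is a dict: "clock": time; "qpos": joint angles; "joint_velocities": joint speeds; "joint_torque": joint torques, N m; "position": TCP position; "tcp_rot": TCP orientation; "force": force on the tool from outside, world axes, zero at the start; "ft_torque": the same for the moment, N m; "finger_gap": finger opening in m; "gripper_force": force on a finger pad.
Only numpy, scipy, OpenCV 4.12 (cv2) and the standard library are available. Lean on these libraries where they do the work, as an engineer would, in place of code of your own. Each camera call takes 0.05 s, during which the arm holds its last target. There are 200 camera calls.

## Working session

There is one attempt and no reset: what is moved stays moved. The work goes in short steps, Python scripts to look and compute and a tool call to move; the robot and the scene stay as the last step left them, time stands still between calls to the robot, and variables do not carry over. Pictures are saved under pics/ and viewed, at most 11 in all, crops included, and the job is handed in when it is done.

Besides the shell and the picture viewer there is one more tool, called after "Emit:" in YAML: its name, and indented under it one key for each argument. send_rows: Moves the arm, as the interface text tells. Its arguments: {"type":"object","properties":{"motion":{"type":"array","items":{"type":"number"}},"grip":{"type":"number"}},"required":["motion"]}

```bash
mkdir -p pics; cat > h.py <<'E'
import numpy as np, cv2
from rig import state, camera, finish_job
def save(n,c,crop=None,s=1):
    im=c["img"][:,:,::-1]
    if crop: x0,y0,x1,y1=crop; im=im[y0:y1,x0:x1]
    if s!=1: im=cv2.resize(im,None,fx=s,fy=s,interpolation=cv2.INTER_CUBIC)
    cv2.imwrite("pics/"+n+".png",im)
def cloud(c):
    z=c["range_z"];v,u=np.mgrid[:z.shape[0],:z.shape[1]]
    P=np.stack([(u-c["cx"])/c["fx"]*z,(v-c["cy"])/c["fy"]*z,z],-1)
    T=np.array(c["world_from_camera"]);W=P@T[:3,:3].T+T[:3,3];W[z<=0]=np.nan
    return W
E
python3 - <<'E'
from h import *
for n in("top","side"):
    c=camera(n);save(n,c);np.savez(n+".npz",**c);print(n,c["fx"],c["cx"],c["cy"],np.round(c["world_from_camera"],3))
s=state();print({k:np.round(v,3) for k,v in s.items()})
E
```

```text
top 382.78874345000673 313.8023596767844 201.31441900730897 [[ 2.800e-02 -9.990e-01  4.600e-02  5.240e-01]
 [-1.000e+00 -2.800e-02 -1.000e-03 -6.000e-03]
 [ 3.000e-03 -4.600e-02 -9.990e-01  1.185e+00]
 [ 0.000e+00  0.000e+00  0.000e+00  1.000e+00]]
side 436.1113591058208 317.7391170777785 195.79625222737474 [[-0.955 -0.183  0.233  0.164]
 [-0.296  0.606 -0.739  1.486]
 [-0.006 -0.774 -0.633  0.874]
 [ 0.     0.     0.     1.   ]]
{'clock': np.float64(0.1), 'qpos': array([ 1.232,  0.309,  1.635, -0.   ,  1.2  , -0.07 ]), 'joint_velocities': array([ 0.001, -0.001, -0.003, -0.   , -0.002, -0.001]), 'joint_torque': array([-0.0000e+00, -4.1641e+01, -2.7764e+01, -0.0000e+00,  4.0000e-03,
       -0.0000e+00]), 'position': array([0.166, 0.602, 0.193]), 'tcp_rot': array([-4.210e-01, -3.113e+00,  3.000e-03]), 'force': array([-0.47 ,  1.111, -0.368]), 'ft_torque': array([ 0.012, -0.031, -0.036]), 'gripper_force': np.float64(0.0), 'finger_gap': np.float64(0.085)}
```

View pics/top.png

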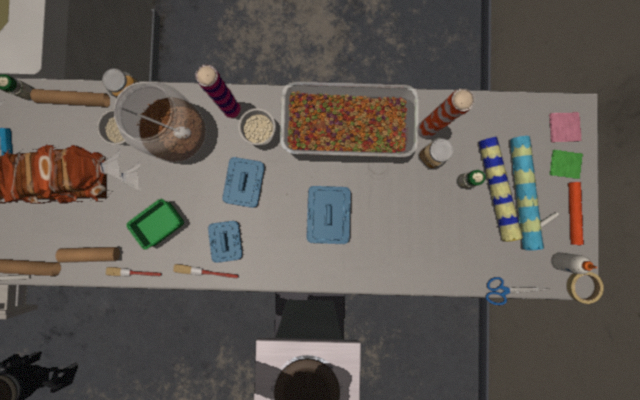

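View pics/side.png

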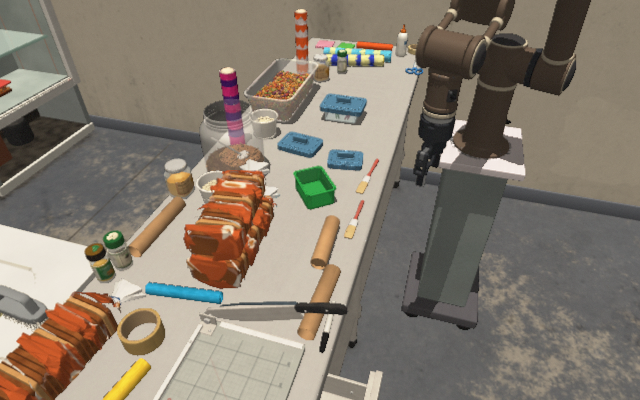

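The top view shows three blue lids. The one at px (329,215) is raised on the glass dish, so it is the large lid. Of the two flat spares, (243,182) is bigger than (225,241), so it should be the medium. The green dish at (155,224) is the decoy. I'll measure the lids by colour and depth in both views.

```bash
cat >> h.py <<'E'
def lids(c,amin=100):
    hsv=cv2.cvtColor(c["img"],cv2.COLOR_RGB2HSV)
    m=cv2.inRange(hsv,(98,70,50),(115,190,255));m=cv2.morphologyEx(m,cv2.MORPH_CLOSE,np.ones((3,3)))
    n,l,st,ce=cv2.connectedComponentsWithStats(m);W=cloud(c)
    for i in range(1,n):
        if st[i,4]<amin: continue
        P=W[l==i];P=P[np.isfinite(P[:,0])]
        if len(P)<50: continue
        if not(.2<P[:,0].mean()<.8 and abs(P[:,1].mean())<.6): continue
        zp=np.median(P[:,2]);top=P[abs(P[:,2]-zp)<.012];bar=P[P[:,2]>zp+.014]
        (cx,cy),(w,h),a=cv2.minAreaRect(top[:,:2].astype(np.float32))
        if w<h: w,h,a=h,w,a+90
        print("px",ce[i].round(),"rect c",np.round([cx,cy],4),"size",round(w,3),round(h,3),"long axis deg",round((a+90)%180-90,1),"zplate",round(zp,4))
        if len(bar)>8:
            (bx,by),(w,h),a=cv2.minAreaRect(bar[:,:2].astype(np.float32))
            if w<h: w,h,a=h,w,a+90
            print("   bar c",np.round([bx,by],4),"mean",bar[:,:2].mean(0).round(4),round(w,3),round(h,3),"deg",round((a+90)%180-90,1),"z",np.percentile(bar[:,2],[50,95]).round(3))
E
python3 - <<'E'
from h import *
for n in("top","side"):
    c=np.load(n+".npz");print(n);lids(c)
c=np.load("top.npz");save("crop",c,(190,130,370,280),4)
W=cloud(c);print("table",np.nanmedian(W[255:265,260:290,2]),W[255:265,395:420,2].mean(), W[175:205,425:455].reshape(-1,3)[::100].round(3))
E
```

```text
top
px [243. 182.] rect c [0.6311 0.2109] size 0.139 0.106 long axis deg -8.3 zplate 0.0206
   bar c [0.6309 0.2119] mean [0.6302 0.2117] 0.055 0.014 deg -6.8 z [0.043 0.046]
px [329. 215.] rect c [ 0.5387 -0.0509] size 0.164 0.122 long axis deg -0.3 zplate 0.0637
   bar c [ 0.5378 -0.0489] mean [ 0.5378 -0.0489] 0.055 0.012 deg 1.5 z [0.087 0.091]
px [225. 241.] rect c [0.4494 0.2598] size 0.115 0.09 long axis deg 8.7 zplate 0.0207
   bar c [0.4478 0.2612] mean [0.4482 0.2605] 0.054 0.015 deg 6.6 z [0.043 0.047]
px [497. 291.] rect c [ 0.3209 -0.5744] size 0.084 0.07 long axis deg -8.2 zplate 0.0089
side
px [343. 105.] rect c [ 0.5383 -0.0437] size 0.165 0.131 long axis deg 0.8 zplate 0.0655
   bar c [ 0.5397 -0.044 ] mean [ 0.5385 -0.0434] 0.057 0.02 deg -4.0 z [0.087 0.092]
px [300. 144.] rect c [0.6318 0.2175] size 0.146 0.11 long axis deg -7.5 zplate 0.0225
   bar c [0.6311 0.2134] mean [0.6315 0.2159] 0.055 0.017 deg -12.8 z [0.044 0.049]
px [345. 160.] rect c [0.4488 0.2659] size 0.117 0.096 long axis deg 12.1 zplate 0.0225
   bar c [0.4502 0.2646] mean [0.4493 0.2655] 0.055 0.018 deg 7.0 z [0.044 0.048]
table 4.0971689344138085e-05 nan [[ 0.67  -0.351  0.001]
 [ 0.661 -0.382  0.002]
 [ 0.653 -0.414 -0.001]
 [ 0.639 -0.351  0.002]
 [ 0.63  -0.382  0.001]
 [ 0.622 -0.414  0.001]
 [ 0.608 -0.353 -0.003]
 [ 0.599 -0.382  0.002]
 [ 0.591 -0.413  0.003]]
```

View pics/crop.png

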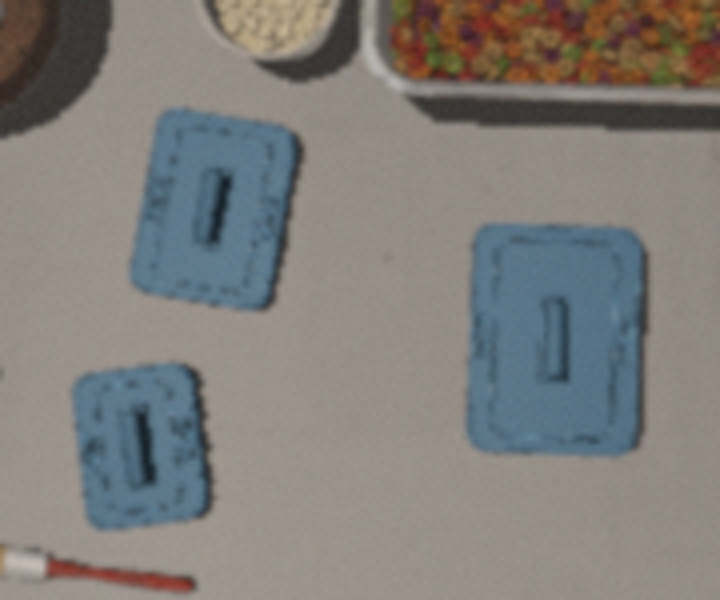

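Named by pixel: the large lid is at (329,215) on the dish, 164×122 mm, plate z 0.064. The medium is at (243,182), 139×106 mm. The small is at (225,241), 115×90 mm. The enlarged crop and both views agree, so the medium is the lid at (0.631, 0.213). I'm moving to the large lid's bar first.

Emit:
send_rows:
  motion: [-3.5,-3.5,0,-7,-7,-7,0,-15.4,-10.6,-10.4,0,-15.4,-14.2,-13.9,0,-15.4,-17.7,-17.4,0,-15.4]

```text
clock: 0.6
position: [0.2908, 0.3858, 0.1938]
tcp_rot: [0.001, -3.141, 0.001]
force: [0.6, -0.5, -0.2]
finger_gap: 0.0859
gripper_force: 0.0
```

```bash
cat >> h.py <<'E'
from scipy.spatial.transform import Rotation as R
def to(x,y,z,yaw):
    "yaw: world heading in deg of the tool y axis"
    s=state();Rm=R.from_rotvec(s["tcp_rot"]).as_matrix();p=np.array(s["position"])
    h=np.degrees(np.arctan2(Rm[1,1],Rm[0,1]));d=(h-yaw+180)%360-180
    print("pos",p.round(4),"yaw",round(h,2),"tilt",Rm[:,2].round(3),"t",round(s["clock"],2),"F",np.round(s["force"],1))
    print("shift cm",(Rm.T@(np.array([x,y,z])-p)*100).round(2),"turn",round(d,1))
E
python3 -c "
from h import *
to(.538,-.047,.15,90)"
```

```text
pos [0.2908 0.3858 0.1938] yaw 90.04 tilt [-0.    -0.001 -1.   ] t 0.6 F [ 0.6 -0.5 -0.2]
shift cm [-24.69 -43.29   4.4 ] turn 0.0
```

Emit:
send_rows:
  motion: [-2.4,-4.3,0.4,0,-4.9,-8.6,0.9,0,-7.4,-12.9,1.3,0,-9.9,-17.2,1.8,0,-12.4,-21.5,2.2,0]
  grip: 5

```text
clock: 1.1
position: [0.4147, 0.1709, 0.1719]
tcp_rot: [0.0, -3.142, -0.0]
force: [0.6, 0.4, 0.3]
finger_gap: 0.05
gripper_force: 0.0
```

Emit:
send_rows:
  motion: [-2.4,-4.3,0.4,0,-4.9,-8.6,0.9,0,-7.4,-12.9,1.3,0,-9.9,-17.2,1.8,0,-12.3,-21.8,2.2,0]

```text
clock: 1.6
position: [0.5369, -0.0453, 0.1498]
tcp_rot: [-0.001, -3.141, -0.001]
force: [1.6, 0.4, -0.4]
finger_gap: 0.0495
gripper_force: 0.0
```

```bash
python3 -c "
from h import *
to(.538,-.047,.067,90)
c=camera('top');lids(c)"
```

```text
pos [ 0.5369 -0.0453  0.1498] yaw 89.98 tilt [-0.  0. -1.] t 1.6 F [ 1.6  0.4 -0.4]
shift cm [-0.11 -0.17  8.28] turn -0.0
px [243. 182.] rect c [0.631  0.2108] size 0.139 0.105 long axis deg -8.3 zplate 0.0206
   bar c [0.6311 0.2123] mean [0.6302 0.2115] 0.055 0.015 deg -9.1 z [0.043 0.048]
px [335. 189.] rect c [ 0.6164 -0.0632] size 0.095 0.014 long axis deg 83.8 zplate 0.0658
   bar c [ 0.5748 -0.037 ] mean [ 0.5744 -0.0378] 0.062 0.005 deg 81.3 z [0.519 0.527]
px [225. 241.] rect c [0.4493 0.2599] size 0.115 0.089 long axis deg 8.7 zplate 0.0207
   bar c [0.4479 0.2606] mean [0.4478 0.2604] 0.054 0.015 deg 6.5 z [0.043 0.047]
px [326. 238.] rect c [ 0.4696 -0.0505] size 0.114 0.03 long axis deg 84.6 zplate 0.0636
px [497. 291.] rect c [ 0.3203 -0.5755] size 0.085 0.071 long axis deg -3.0 zplate 0.0086
```

Emit:
send_rows:
  motion: [-0.1,-0.2,3,0,-0.1,-0.2,6,0,-0.1,-0.2,7.6,0,-0.1,-0.2,8.2,0,-0.1,-0.2,8.2,0]

```text
clock: 2.15
position: [0.5363, -0.0451, 0.0673]
tcp_rot: [0.0, -3.139, -0.001]
force: [-0.1, -0.0, 0.5]
finger_gap: 0.0501
gripper_force: 0.0
```

Emit:
send_rows:
  motion: [0,0,0,0,0,0,0,0,0,0,0,0,0,0,0,0,0,0,0,0]
  grip: 0.6

```text
clock: 2.65
position: [0.5378, -0.0454, 0.0689]
tcp_rot: [-0.0, 3.141, -0.0]
force: [0.0, -0.1, -0.6]
finger_gap: 0.0058
gripper_force: 0.0
```

```bash
python3 -c "
from h import *
c=camera('side');save('s2',c,(270,60,430,180),5)
c=camera('top');save('t2',c)
to(.538,-.047,.067,90);print(state()['finger_gap'],state()['gripper_force'])"
```

```text
pos [ 0.5376 -0.0454  0.0687] yaw 90.0 tilt [ 0. -0. -1.] t 2.75 F [0.2 0.5 0.2]
shift cm [-0.04 -0.16  0.17] turn 0.0
0.006011026714555799 0.0
```

View pics/s2.png

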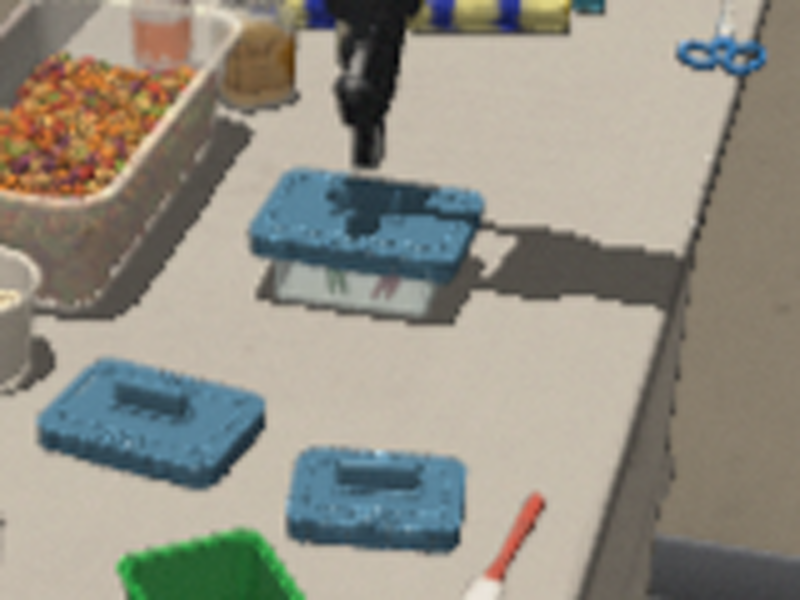

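The side crop shows the shut fingertips at about px (343,92), seemingly behind or above the lid plate, and the lid has not moved. I'll get the fingertip and the bar in 3D.

```bash
python3 -c "
from h import *
c=camera('side');W=cloud(c)
for v in range(80,112,2): print(v,[tuple(W[v,u].round(3)) for u in (338,343,348)], c['img'][v,343])
lids(c)
c=camera('top');W=cloud(c);m=(abs(W[...,0]-.538)<.1)&(abs(W[...,1]+.047)<.08)&(W[...,2]<.2)
P=W[m];print(len(P),np.histogram(P[:,2],np.arange(0,.2,.01)))
"
```

```text
80 [(np.float64(0.548), np.float64(0.007), np.float64(0.182)), (np.float64(0.528), np.float64(0.009), np.float64(0.186)), (np.float64(0.6), np.float64(-0.38), np.float64(0.007))] [27 26 27]
82 [(np.float64(0.55), np.float64(-0.002), np.float64(0.17)), (np.float64(0.531), np.float64(-0.003), np.float64(0.172)), (np.float64(0.597), np.float64(-0.369), np.float64(0.003))] [23 21 23]
84 [(np.float64(0.552), np.float64(-0.01), np.float64(0.158)), (np.float64(0.532), np.float64(-0.009), np.float64(0.161)), (np.float64(0.591), np.float64(-0.345), np.float64(0.004))] [16 23 21]
86 [(np.float64(0.631), np.float64(-0.315), np.float64(0.003)), (np.float64(0.537), np.float64(-0.031), np.float64(0.143)), (np.float64(0.588), np.float64(-0.332), np.float64(0.001))] [26 26 25]
88 [(np.float64(0.626), np.float64(-0.299), np.float64(0.001)), (np.float64(0.536), np.float64(-0.026), np.float64(0.137)), (np.float64(0.582), np.float64(-0.31), np.float64(0.001))] [24 25 24]
90 [(np.float64(0.621), np.float64(-0.28), np.float64(0.0)), (np.float64(0.535), np.float64(-0.023), np.float64(0.13)), (np.float64(0.
[... 2071 characters left out ...]
xis deg 0.7 zplate 0.0657
   bar c [ 0.5397 -0.0463] mean [ 0.5389 -0.0447] 0.056 0.018 deg 5.2 z [0.086 0.092]
px [300. 144.] rect c [0.632 0.217] size 0.145 0.11 long axis deg -7.5 zplate 0.0223
   bar c [0.6314 0.2151] mean [0.6319 0.2162] 0.052 0.019 deg -5.7 z [0.043 0.049]
px [345. 160.] rect c [0.4489 0.2647] size 0.118 0.099 long axis deg 9.4 zplate 0.0226
   bar c [0.4502 0.2649] mean [0.4498 0.2656] 0.056 0.02 deg 8.0 z [0.044 0.049]
1201 (array([278,   0,   0,   0,   0,  29, 711,   1,   0,   0,   0,   0,   0,
         0,   0,   0,   0,   0,   2]), array([0.  , 0.01, 0.02, 0.03, 0.04, 0.05, 0.06, 0.07, 0.08, 0.09, 0.1 ,
       0.11, 0.12, 0.13, 0.14, 0.15, 0.16, 0.17, 0.18, 0.19]))
```

View pics/t2.png

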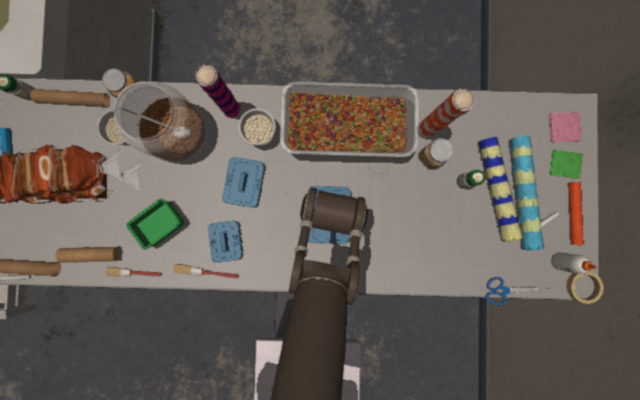

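The picture shows the fingertips really stand at z≈0.11, just above an untouched bar, while the reported TCP z is 0.069. So the reported height is about 4 cm too low (lateral position agrees). I'll open, go down in a careful step and re-measure with the camera.

Emit:
send_rows:
  motion: [0,0,0,0,0,0,0,0,0,0,0.8,0,0,0,1.6,0,0,0,2.4,0]
  grip: 5

```text
clock: 3.35
position: [0.537, -0.0453, 0.0434]
tcp_rot: [-0.0, -3.141, -0.0]
force: [-0.1, -0.7, 0.3]
finger_gap: 0.0499
gripper_force: 0.0
```

```bash
cat >> h.py <<'E'
def dark(c,x,y,r=.07):
    W=cloud(c);g=c["img"].max(-1)<50
    m=g&(abs(W[...,0]-x)<r)&(abs(W[...,1]-y)<r)&(W[...,2]<.4)&(W[...,2]>.0)
    v,u=np.nonzero(m)
    for vv in sorted(set(v))[-14:]:
        k=u[v==vv];P=W[vv,k];print(vv,k.min(),k.max(),"z",P[:,2].min().round(3),P[:,2].max().round(3),"y",P[:,1].min().round(3),P[:,1].max().round(3))
E
python3 -c "
from h import *
to(.538,-.046,.067,90);s=state();print(s['qpos'],s['finger_gap'])
c=camera('side');dark(c,.538,-.046);save('s3',c,(303,55,393,122),8)"
```

```text
pos [ 0.537  -0.0453  0.0434] yaw 90.0 tilt [-0.001  0.    -1.   ] t 3.35 F [-0.1 -0.7  0.3]
shift cm [-0.1  -0.07 -2.36] turn -0.0
[-1.65006447e-01  3.42414164e-01  1.93756439e+00 -2.05811693e-05
  8.62516928e-01 -1.73576607e+00] 0.04989691081024907
87 338 347 z 0.12 0.163 y -0.07 0.021
88 338 347 z 0.117 0.157 y -0.071 0.017
89 338 347 z 0.11 0.154 y -0.075 0.019
90 338 347 z 0.105 0.148 y -0.078 0.014
91 338 347 z 0.103 0.146 y -0.073 0.02
92 339 347 z 0.097 0.141 y -0.076 0.016
93 340 347 z 0.094 0.132 y -0.073 0.006
94 340 346 z 0.089 0.12 y -0.076 -0.01
95 340 342 z 0.114 0.116 y -0.011 -0.009
96 340 342 z 0.11 0.113 y -0.01 -0.006
97 340 342 z 0.109 0.111 y -0.005 -0.002
98 340 342 z 0.103 0.105 y -0.009 -0.005
99 340 342 z 0.099 0.103 y -0.009 -0.001
100 342 342 z 0.093 0.093 y -0.013 -0.013
```

View pics/s3.png

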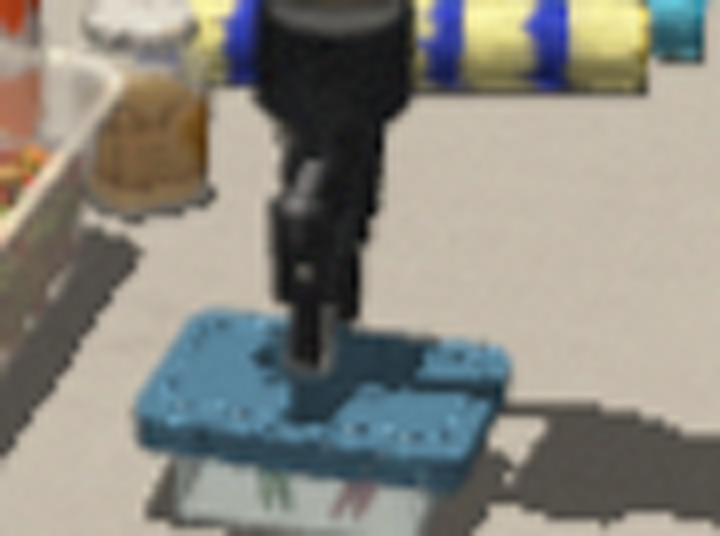

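The open tip is at z≈0.092 at crop (308,370) while reported is 0.043, so the offset is confirmed at about +41 mm. Going down 1.5 cm more and closing.

Emit:
send_rows:
  motion: [0,0,0.8,0,0,0,1.5,0,0,0,1.5,0]

```text
clock: 3.7
position: [0.5363, -0.0452, 0.028]
tcp_rot: [0.0, -3.139, -0.001]
force: [-0.3, 0.4, -0.3]
finger_gap: 0.05
gripper_force: 0.0
```

Emit:
send_rows:
  motion: [0,0,0,0,0,0,0,0,0,0,0,0,0,0,0,0,0,0,0,0]
  grip: 0.6

```text
clock: 4.2
position: [0.5382, -0.0455, 0.0301]
tcp_rot: [0.0, 3.14, -0.0]
force: [-0.5, -0.0, 2.1]
finger_gap: 0.013
gripper_force: 59.7
```

Gripped (gap 13 mm, 60 N). Lift, then carry to the right.

Emit:
send_rows:
  motion: [0,0,-1,0,0,0,-2,0,0,0,-3.5,0,0,0,-5,0,0,0,-6,0]

```text
clock: 4.7
position: [0.5387, -0.0456, 0.0918]
tcp_rot: [0.0, 3.139, -0.001]
force: [0.4, -0.8, -0.3]
finger_gap: 0.0126
gripper_force: 59.2
```

Emit:
send_rows:
  motion: [0.9,-4,0,0,1.8,-8,0,0,2.7,-12,0,0,3.6,-16,0,0,4.5,-20.5,0,0]

```text
clock: 5.2
position: [0.4922, -0.2516, 0.0904]
tcp_rot: [-0.001, 3.141, -0.0]
force: [0.0, 0.2, -0.8]
finger_gap: 0.0128
gripper_force: 59.3
```

Emit:
send_rows:
  motion: [0,-1,2.5,0,0,-1,5,0,0,-1,7.5,0,0,-1,9,0,0,-1,9.5,0]

```text
clock: 5.7
position: [0.4912, -0.2596, -0.0069]
tcp_rot: [-0.0, -3.139, -0.003]
force: [0.1, -0.6, -1.4]
finger_gap: 0.0124
gripper_force: 59.3
```

```bash
python3 -c "
from h import *
to(.49,-.26,-.0137,90)
c=camera('side');lids(c);save('s4',c,(270,40,430,160),5)
c=camera('top');W=cloud(c);np.savez('top2.npz',**c);lids(c)
"
```

```text
pos [ 0.4912 -0.2596 -0.0069] yaw 90.0 tilt [-0.003  0.002 -1.   ] t 5.7 F [ 0.1 -0.6 -1.4]
shift cm [ 0.12 -0.04  0.68] turn -0.0
px [365.  92.] rect c [ 0.4921 -0.2548] size 0.166 0.135 long axis deg 1.2 zplate 0.0285
   bar c [ 0.4949 -0.2557] mean [ 0.4922 -0.2552] 0.054 0.015 deg 3.9 z [0.049 0.055]
px [300. 144.] rect c [0.6304 0.2159] size 0.141 0.113 long axis deg -8.1 zplate 0.0226
   bar c [0.6305 0.2154] mean [0.6305 0.2161] 0.054 0.021 deg -8.5 z [0.043 0.048]
px [345. 160.] rect c [0.4488 0.2651] size 0.117 0.093 long axis deg 10.3 zplate 0.0224
   bar c [0.4503 0.2644] mean [0.4494 0.2651] 0.056 0.019 deg 11.4 z [0.043 0.048]
px [243. 182.] rect c [0.6309 0.2107] size 0.14 0.106 long axis deg -7.4 zplate 0.0208
   bar c [0.6309 0.2118] mean [0.6299 0.2115] 0.055 0.014 deg -8.4 z [0.043 0.047]
px [389. 227.] rect c [ 0.4919 -0.2556] size 0.167 0.116 long axis deg -1.0 zplate 0.027
   bar c [ 0.5105 -0.2197] mean [ 0.5067 -0.2179] 0.072 0.049 deg -39.7 z [0.126 0.352]
px [225. 241.] rect c [0.4492 0.2598] size 0.115 0.089 long axis deg 8.4 zplate 0.0208
   bar c [0.4479 0.2614] mean [0.4484 0.2606] 0.054 0.014 deg 7.6 z [0.043 0.047]
px [497. 291.] rect c [ 0.321  -0.5753] size 0.083 0.069 long axis deg -5.0 zplate 0.0087
```

View pics/s4.png

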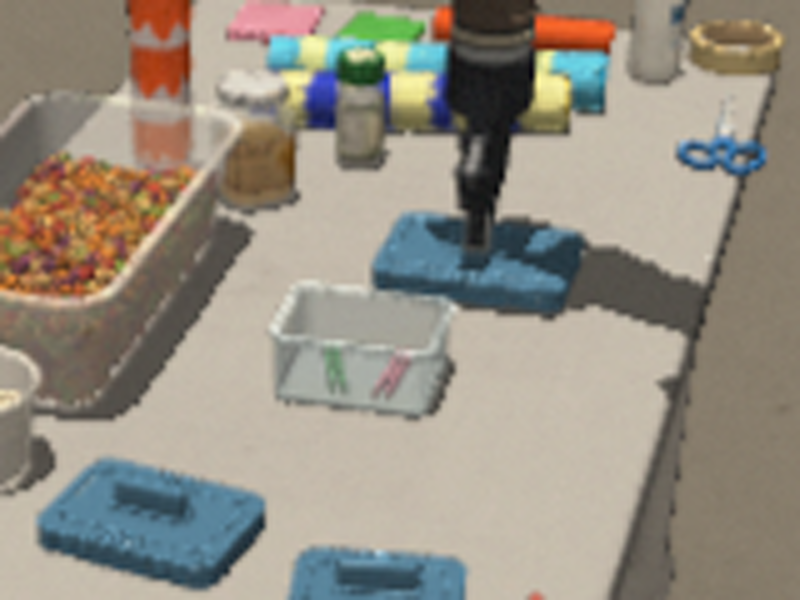

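The dish is open with its pegs at crop (360,350), and the large lid hangs just above the free table. Lower 0.7 cm and release.

Emit:
send_rows:
  motion: [0,0,0.3,0,0,0,0.6,0,0,0,0.7,0,0,0,0.7,0]

```text
clock: 6.2
position: [0.4927, -0.2604, -0.0123]
tcp_rot: [-0.0, 3.141, -0.0]
force: [-0.6, 0.3, -1.0]
finger_gap: 0.0126
gripper_force: 59.3
```

Emit:
send_rows:
  motion: [0,0,0,0,0,0,0,0,0,0,0,0,0,0,-1.5,0,0,0,-5,0]
  grip: 4

```text
clock: 6.7
position: [0.4896, -0.2587, 0.0357]
tcp_rot: [-0.0, -3.135, -0.006]
force: [-0.1, -0.1, 0.0]
finger_gap: 0.0399
gripper_force: 0.0
```

Emit:
send_rows:
  motion: [0,0,-4,0,0,0,-8,0,0,0,-8,0]

```text
clock: 7.0
position: [0.4978, -0.2637, 0.1256]
tcp_rot: [-0.0, 3.129, -0.013]
force: [1.7, -0.4, 1.2]
finger_gap: 0.0401
gripper_force: 0.0
```

```bash
python3 - <<'E'
from h import *
to(.631,.2135,.08,82)
for n in("side",):
    c=camera(n);lids(c);save('s5',c,(270,40,430,160),5)
# dish rim
E
```

```text
pos [ 0.4978 -0.2637  0.1256] yaw 90.0 tilt [ 0.013 -0.008 -1.   ] t 7.0 F [ 1.7 -0.4  1.2]
shift cm [-13.27  47.76   4.35] turn 8.0
px [366.  93.] rect c [ 0.4931 -0.2568] size 0.164 0.136 long axis deg 1.2 zplate 0.0228
   bar c [ 0.4944 -0.2534] mean [ 0.4929 -0.2561] 0.053 0.027 deg 6.7 z [0.043 0.047]
px [300. 144.] rect c [0.6327 0.2184] size 0.145 0.114 long axis deg -8.7 zplate 0.0225
   bar c [0.631  0.2153] mean [0.6309 0.2164] 0.056 0.016 deg -10.3 z [0.044 0.049]
px [345. 160.] rect c [0.4486 0.2666] size 0.118 0.094 long axis deg 9.0 zplate 0.0225
   bar c [0.4504 0.2663] mean [0.4502 0.2656] 0.056 0.023 deg 7.7 z [0.045 0.048]
```

Large lid lies flat (plate z 0.0228, same as the spares). On to the medium lid.

Emit:
send_rows:
  motion: [0,0,0,0,-1.4,4.7,0,2,-2.8,9.4,0,4,-4.2,14.1,0,6,-5.6,18.8,0,8]

```text
clock: 7.55
position: [0.5468, -0.0705, 0.1153]
tcp_rot: [-0.223, -3.13, -0.001]
force: [0.4, -0.4, 0.2]
finger_gap: 0.04
gripper_force: 0.0
```

```bash
python3 -c "
from h import *
to(.631,.2135,.08,82)"
```

```text
pos [ 0.5468 -0.0705  0.1153] yaw 81.87 tilt [-0.004  0.001 -1.   ] t 7.55 F [ 0.4 -0.4  0.2]
shift cm [-4.33 29.3   3.52] turn -0.1
```

Emit:
send_rows:
  motion: [-0.8,4.5,0,0,-1.7,9,0,0,-2.6,13.6,0,0,-3.5,18.2,0,0,-4.0,22.8,0,0]

```text
clock: 8.05
position: [0.6187, 0.1493, 0.115]
tcp_rot: [-0.219, -3.13, 0.002]
force: [0.4, -0.7, -0.3]
finger_gap: 0.0402
gripper_force: 0.0
```

Emit:
send_rows:
  motion: [0,3.3,0,0,-0.3,6.5,1,0,-0.3,6.5,3.5,0,-0.3,6.5,3.5,0]

```text
clock: 8.45
position: [0.6265, 0.2116, 0.0761]
tcp_rot: [-0.215, -3.123, 0.006]
force: [-1.8, -1.6, -1.3]
finger_gap: 0.0397
gripper_force: 0.0
```

```bash
python3 - <<'E'
from h import *
to(.631,.2135,-.0137,82)
# dish: glass rim; save enlarged crops of both views
c=camera("top");np.savez('top3.npz',**c);a=cv2.resize(c["img"][165:265,270:390,::-1],None,fx=6,fy=6,interpolation=cv2.INTER_CUBIC)
cv2.imwrite('pics/dish.png',a)
W=cloud(c);m=(abs(W[...,0]-.538)<.1)&(abs(W[...,1]+.047)<.09);P=W[m]
print(np.histogram(P[:,2],np.arange(-.01,.09,.01)))
E
```

```text
pos [0.6265 0.2116 0.0761] yaw 82.12 tilt [-0.012 -0.003 -1.   ] t 8.45 F [-1.8 -1.6 -1.3]
shift cm [-0.52  0.3   8.98] turn 0.1
(array([ 925, 2118,  223,   35,    5,   15,  277,  144,    0]), array([-0.01,  0.  ,  0.01,  0.02,  0.03,  0.04,  0.05,  0.06,  0.07,
        0.08]))
```

View pics/dish.png

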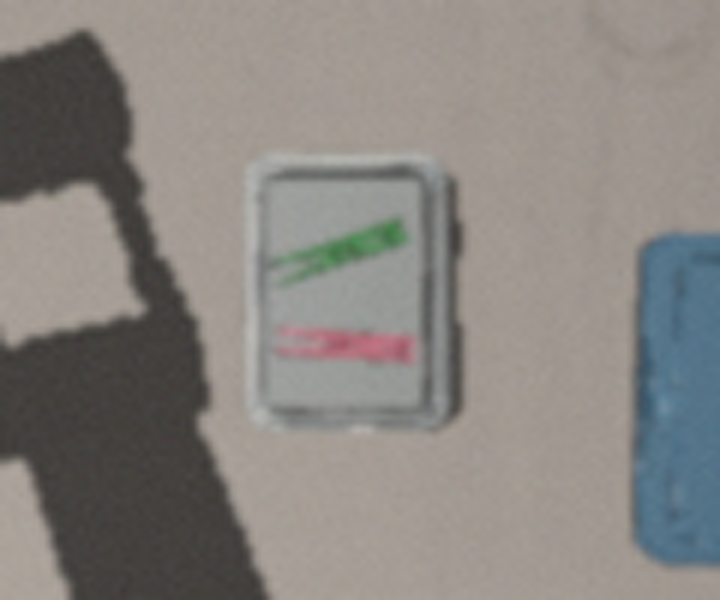

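The dish rim shows clearly, crop x 248–455, y 155–430, nearly axis-aligned, and depth reads it. I'll fit the rim from depth in both views.

```bash
cat >> h.py <<'E'
from scipy.optimize import least_squares
def rim(c):
    W=cloud(c);P=W[(abs(W[...,0]-.538)<.1)&(abs(W[...,1]+.047)<.08)&(abs(W[...,2]-.06)<.007)]
    P=P[:,:2]
    (cx,cy),(w,h),a=cv2.minAreaRect(P.astype(np.float32))
    if w<h: w,h,a=h,w,a+90
    def f(p):
        q=P-p[:2];t=np.radians(p[2]);u=abs(q@[np.cos(t),np.sin(t)])-.0655;v=abs(q@[-np.sin(t),np.cos(t)])-.0475
        return np.maximum(u,v)
    r=least_squares(f,[.538,-.046,0],loss="soft_l1",f_scale=.003,x_scale=[.01,.01,1])
    print("rim n",len(P),"box",round(cx,4),round(cy,4),round(w,3),round(h,3),round((a+90)%180-90,1),"fit",r.x.round(4),"rms",np.sqrt((r.fun**2).mean()).round(4))
E
python3 - <<'E'
from h import *
rim(np.load('top3.npz'));c=camera("side");rim(c);rim(camera("top"))
to(.631,.2135,-.0137,82)
E
```

```text
rim n 411 box 0.5411 -0.047 0.133 0.1 1.8 fit [ 0.5411 -0.047   3.1351] rms 0.0033
rim n 206 box 0.5437 -0.047 0.136 0.108 2.9 fit [ 0.5421 -0.0449  1.8809] rms 0.0045
rim n 416 box 0.5411 -0.047 0.133 0.1 1.8 fit [ 0.5411 -0.047   3.1216] rms 0.0033
pos [0.6308 0.2109 0.0813] yaw 81.97 tilt [-0.003 -0.001 -1.   ] t 8.6 F [ 0.8 -0.   1. ]
shift cm [-0.    0.27  9.5 ] turn -0.0
```

Emit:
send_rows:
  motion: [0,0.2,3,0,0,0.2,6,0,0,0.2,8,0,0,0.2,9.2,0,0,0.2,9.4,0]

```text
clock: 9.1
position: [0.6314, 0.2127, -0.0125]
tcp_rot: [-0.221, -3.132, 0.001]
force: [0.3, 0.3, -0.7]
finger_gap: 0.0402
gripper_force: 0.0
```

Emit:
send_rows:
  motion: [0,0,0,0,0,0,0,0,0,0,0,0,0,0,0,0,0,0,0,0]
  grip: 0.6

```text
clock: 9.6
position: [0.6339, 0.2141, -0.0096]
tcp_rot: [0.219, 3.131, 0.001]
force: [-0.7, -0.3, 6.7]
finger_gap: 0.0123
gripper_force: 62.2
```

Emit:
send_rows:
  motion: [0,0,-1,0,0,0,-3,0,0,0,-6,0,0,0,-9,0,0,0,-12,0]

```text
clock: 10.1
position: [0.6311, 0.2136, 0.109]
tcp_rot: [-0.219, -3.132, 0.001]
force: [0.2, 0.2, -1.7]
finger_gap: 0.0126
gripper_force: 61.2
```

```bash
python3 -c "
from h import *
to(.541,-.0455,.10,92.4)
lids(camera('top'));lids(camera('side'));to(.541,-.0455,.10,92.4)"
```

```text
pos [0.6311 0.2136 0.109 ] yaw 82.0 tilt [-0.002 -0.    -1.   ] t 10.1 F [ 0.2  0.2 -1.7]
shift cm [  5.31 -26.91   0.92] turn -10.4
px [245. 179.] rect c [0.6266 0.1824] size 0.141 0.061 long axis deg 0.8 zplate 0.139
px [218. 193.] rect c [0.5859 0.2579] size 0.041 0.026 long axis deg -5.8 zplate 0.1393
   bar c [0.5769 0.1803] mean [0.5873 0.2019] 0.085 0.011 deg 57.8 z [0.316 0.534]
px [396. 231.] rect c [ 0.4939 -0.2598] size 0.164 0.123 long axis deg 0.5 zplate 0.0209
   bar c [ 0.4919 -0.2596] mean [ 0.4925 -0.26  ] 0.054 0.015 deg 1.3 z [0.044 0.048]
px [237. 249.] rect c [0.4245 0.2229] size 0.052 0.024 long axis deg 8.9 zplate 0.0201
px [497. 291.] rect c [ 0.3207 -0.5724] size 0.084 0.073 long axis deg -18.0 zplate 0.009
px [365.  93.] rect c [ 0.492  -0.2527] size 0.165 0.13 long axis deg -2.0 zplate 0.0231
   bar c [ 0.4941 -0.2571] mean [ 0.4939 -0.2567] 0.054 0.023 deg -10.5 z [0.043 0.049]
px [298. 114.] rect c [0.6335 0.2198] size 0.146 0.11 long axis deg -9.3 zplate 0.1473
   bar c [0.6349 0.2231] mean [0.6279 0.2208] 0.057 0.024 deg -3.9 z [0.169 0.176]
px [345. 160.] rect c [0.4485 0.2663] size 0.117 0.094 long axis deg 10.7 zplate 0.0226
   bar c [0.45   0.2648] mean [0.4493 0.2652] 0.055 0.024 deg 14.1 z [0.044 0.048]
pos [0.6359 0.215  0.1142] yaw 82.01 tilt [ 0.009  0.003 -1.   ] t 10.2 F [ 0.9 -0.  -1.2]
shift cm [  5.79 -27.12   1.26] turn -10.4
```

Gripped and lifted. Now carry it over the dish at yaw ≈ +2.2°.

Emit:
send_rows:
  motion: [0.9,-4.5,0,0,1.9,-9,0,-3,2.8,-13.5,0,-6,3.8,-18,0,-8,4.7,-22.6,0,-10.2]

```text
clock: 10.7
position: [0.5517, -0.0047, 0.1069]
tcp_rot: [0.064, -3.138, -0.001]
force: [0.7, -1.1, -0.5]
finger_gap: 0.0126
gripper_force: 61.2
```

```bash
python3 -c "
from h import *
to(.541,-.047,.075,92.2)"
```

```text
pos [ 0.5517 -0.0047  0.1069] yaw 92.33 tilt [-0.003  0.    -1.   ] t 10.7 F [ 0.7 -1.1 -0.5]
shift cm [ 1.23 -4.19  3.19] turn 0.1
```

Emit:
send_rows:
  motion: [0.6,-2,0.5,0,1.2,-4.2,1.5,0,1.2,-4.2,2.8,0,1.2,-4.2,3.2,0,1.2,-4.2,3.2,0]

```text
clock: 11.2
position: [0.5423, -0.0448, 0.0746]
tcp_rot: [0.061, -3.137, -0.002]
force: [0.4, -0.4, -1.3]
finger_gap: 0.0125
gripper_force: 61.2
```

```bash
python3 -c "
from h import *
to(.541,-.047,.075,92.2)
c=camera('side');lids(c);save('s6',c,(288,60,388,135),8)
to(.541,-.047,.075,92.2)
c=camera('top');lids(c)
"
```

```text
pos [ 0.5423 -0.0448  0.0746] yaw 92.23 tilt [-0.004  0.001 -1.   ] t 11.2 F [ 0.4 -0.4 -1.3]
shift cm [ 0.13 -0.21 -0.04] turn 0.0
px [355.  95.] rect c [ 0.5398 -0.0428] size 0.141 0.115 long axis deg 1.4 zplate 0.0969
   bar c [ 0.5193 -0.0183] mean [ 0.5318 -0.0366] 0.104 0.084 deg -48.8 z [0.118 0.13 ]
px [345. 160.] rect c [0.4492 0.265 ] size 0.118 0.095 long axis deg 8.1 zplate 0.0227
   bar c [0.4504 0.2642] mean [0.4496 0.2654] 0.056 0.02 deg 9.2 z [0.044 0.048]
pos [ 0.5432 -0.0448  0.0755] yaw 92.26 tilt [-0.002  0.001 -1.   ] t 11.25 F [ 1.  -0.6 -1.7]
shift cm [ 0.22 -0.21  0.05] turn 0.1
px [396. 231.] rect c [ 0.494  -0.2598] size 0.164 0.123 long axis deg 0.7 zplate 0.0208
   bar c [ 0.4919 -0.2597] mean [ 0.4923 -0.2597] 0.054 0.014 deg 0.5 z [0.043 0.048]
px [225. 241.] rect c [0.4491 0.2593] size 0.116 0.09 long axis deg 8.7 zplate 0.0206
   bar c [0.4479 0.2612] mean [0.4483 0.2605] 0.054 0.015 deg 7.0 z [0.044 0.047]
px [326. 233.] rect c [ 0.4826 -0.0479] size 0.104 0.036 long axis deg 81.1 zplate 0.1061
   bar c [ 0.5074 -0.041 ] mean [ 0.5074 -0.0402] 0.062 0.001 deg 80.8 z [0.435 0.438]
px [497. 291.] rect c [ 0.3206 -0.5754] size 0.084 0.07 long axis deg -4.2 zplate 0.0088
```

View pics/s6.png

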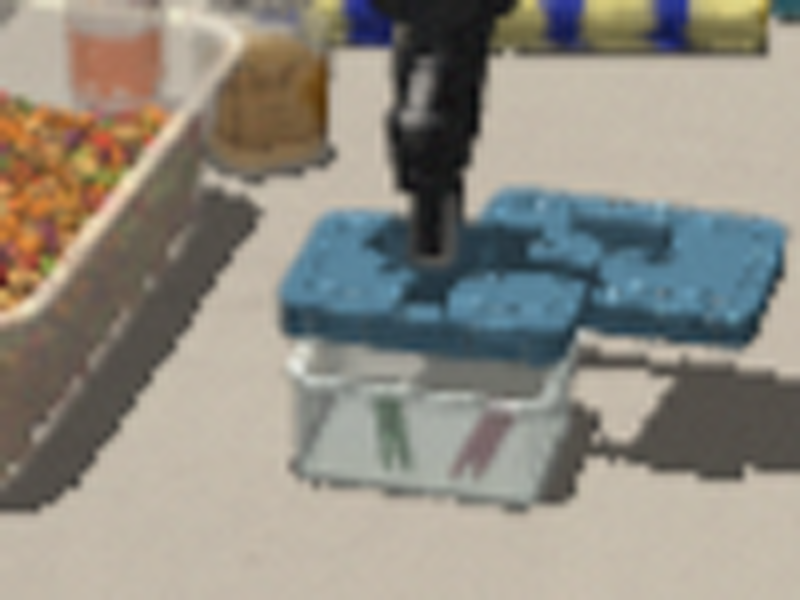

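The side crop shows the lid held level over the dish with parallel edges, lid near edge (285,330)–(575,362) and rim (290,365)–(560,395). I'll compare their edges in the same camera, so the calibration bias cancels.

```bash
cat > e.py <<'E'
from h import *
def edges(W,m,t=2.2):
    P=W[m][:,:2]-[.541,-.047];a=np.radians(t);u=P@[np.cos(a),np.sin(a)];v=P@[-np.sin(a),np.cos(a)]
    f=lambda q,w:[np.round(1000*np.percentile(q[w],k),1) for k in(1.5,98.5)]
    return "u",f(u,abs(v)<.06),"v",f(v,abs(u)<.08),len(P)
for n in("side","top"):
    c=camera(n);W=cloud(c);hsv=cv2.cvtColor(c["img"],cv2.COLOR_RGB2HSV)
    near=(abs(W[...,0]-.541)<.1)&(abs(W[...,1]+.047)<.08)
    b=near&(cv2.inRange(hsv,(98,70,20),(118,255,255))>0)&(W[...,2]>.09)&(W[...,2]<.118)
    z=np.median(W[b][:,2]);print(n,"lid z",z.round(4),edges(W,b&(abs(W[...,2]-z)<.006)))
o=np.load("top3.npz");W=cloud(o);near=(abs(W[...,0]-.541)<.1)&(abs(W[...,1]+.047)<.08)
print("top dish",edges(W,near&(abs(W[...,2]-.06)<.008)))
to(.541,-.047,.075,92.2)
E
python3 e.py; python3 - <<'E'
from h import *
c=np.load("top2.npz");rim(c)
E
```

```text
side lid z 0.1082 ('u', [np.float64(-68.8), np.float64(68.4)], 'v', [np.float64(-50.7), np.float64(60.0)], 408)
top lid z 0.1067 ('u', [np.float64(-67.3), np.float64(71.1)], 'v', [np.float64(-48.3), np.float64(50.4)], 397)
top dish ('u', [np.float64(-66.3), np.float64(66.4)], 'v', [np.float64(-49.8), np.float64(49.7)], 416)
pos [ 0.5445 -0.0451  0.0768] yaw 92.28 tilt [ 0.001 -0.    -1.   ] t 11.4 F [ 0.3  0.3 -0.5]
shift cm [ 0.35 -0.17  0.18] turn 0.1
rim n 411 box 0.5411 -0.047 0.132 0.1 1.7 fit [ 0.5412 -0.0471  3.0954] rms 0.0033
```

Net correction: about 1 mm toward −y. Descend gently, watching force.

Emit:
send_rows:
  motion: [0,-0.1,1,0,0,-0.1,2,0,0,-0.1,2.4,0,0,-0.1,2.4,0]

```text
clock: 11.8
position: [0.5425, -0.0467, 0.051]
tcp_rot: [0.06, -3.138, -0.001]
force: [-0.4, -0.3, -0.9]
finger_gap: 0.0126
gripper_force: 61.2
```

Emit:
send_rows:
  motion: [0,0,0.2,0,0,0,0.4,0,0,0,0.6,0,0,0,0.6,0,0,0,0.6,0]

```text
clock: 12.3
position: [0.5439, -0.047, 0.0465]
tcp_rot: [-0.06, 3.141, -0.0]
force: [-0.9, -0.0, -1.7]
finger_gap: 0.0124
gripper_force: 61.2
```

```bash
python3 - <<'E'
from h import *
for i in range(2):
    c=camera("side");to(.541,-.047,.04,92.2)
W=cloud(c);hsv=cv2.cvtColor(c["img"],cv2.COLOR_RGB2HSV)
b=(abs(W[...,0]-.541)<.1)&(abs(W[...,1]+.047)<.08)&(cv2.inRange(hsv,(98,70,20),(118,255,255))>0)
print(np.median(W[b][:,2]))
save('s7',c,(293,65,383,125),8)
E
```

```text
pos [ 0.5439 -0.047   0.0466] yaw 92.2 tilt [ 0. -0. -1.] t 12.35 F [-0.3  0.5 -0.7]
shift cm [0.29 0.01 0.66] turn -0.0
pos [ 0.5439 -0.047   0.0466] yaw 92.2 tilt [ 0. -0. -1.] t 12.4 F [-0.7  0.3 -1.2]
shift cm [0.29 0.01 0.66] turn -0.0
0.07841444799099045
```

No contact force yet at skirt ≈ rim height. Continue.

Emit:
send_rows:
  motion: [0,0,0.15,0,0,0,0.3,0,0,0,0.3,0,0,0,0.3,0]

```text
clock: 12.8
position: [0.5437, -0.0469, 0.0433]
tcp_rot: [0.06, -3.141, -0.0]
force: [0.2, -0.1, -1.0]
finger_gap: 0.0125
gripper_force: 61.2
```

Emit:
send_rows:
  motion: [0,0,0.15,0,0,0,0.3,0,0,0,0.3,0,0,0,0.3,0]

```text
clock: 13.2
position: [0.5442, -0.047, 0.0412]
tcp_rot: [-0.06, 3.14, -0.0]
force: [-1.3, 0.5, 6.2]
finger_gap: 0.0125
gripper_force: 62.1
```

```bash
python3 - <<'E'
from h import *
c=camera("side");to(.541,-.047,.04,92.2)
W=cloud(c);hsv=cv2.cvtColor(c["img"],cv2.COLOR_RGB2HSV)
b=(abs(W[...,0]-.541)<.1)&(abs(W[...,1]+.047)<.08)&(cv2.inRange(hsv,(98,70,20),(118,255,255))>0)
print(np.median(W[b][:,2]),state()["ft_torque"])
save('s7',c,(293,65,383,125),8)
E
```

```text
pos [ 0.5442 -0.047   0.0412] yaw 92.19 tilt [ 0.001 -0.    -1.   ] t 13.25 F [-1.1  0.4  5.7]
shift cm [0.32 0.01 0.12] turn -0.0
0.0733204046688638 [ 0.10614818  0.31003306 -0.01443819]
```

View pics/s7.png

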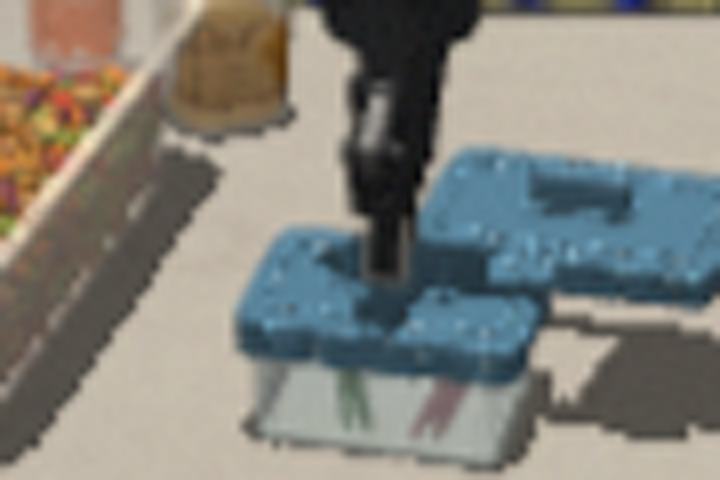

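The lid sits with ~6 N at plate z≈0.071, exactly 8 mm proud, its skirt all round the rim. Release, rise and check.

Emit:
send_rows:
  motion: [0,0,0,0,0,0,0,0,0,0,0,0,0,0,-1.5,0,0,0,-5,0]
  grip: 3

```text
clock: 13.75
position: [0.5404, -0.0464, 0.0882]
tcp_rot: [0.06, -3.133, -0.002]
force: [1.0, -1.0, -0.2]
finger_gap: 0.0298
gripper_force: 0.0
```

Emit:
send_rows:
  motion: [2,-4,-1,0,4,-8,-2,0,6,-12,-2,0,8,-16,-2,0,8,-16,-2,0]
  grip: 0

```text
clock: 14.25
position: [0.4687, -0.2145, 0.1119]
tcp_rot: [-0.052, 3.14, -0.005]
force: [0.2, 0.7, 0.4]
finger_gap: 0.0002
gripper_force: 0.0
```

```bash
cat >> h.py <<'E'
def level(c):
    W=cloud(c);hsv=cv2.cvtColor(c["img"],cv2.COLOR_RGB2HSV)
    b=(abs(W[...,0]-.541)<.1)&(abs(W[...,1]+.047)<.08)&(cv2.inRange(hsv,(98,70,20),(118,255,255))>0)
    P=W[b];P=P[abs(P[:,2]-np.median(P[:,2]))<.009]
    A=np.c_[P[:,0]-.541,P[:,1]+.047,np.ones(len(P))]
    r=least_squares(lambda k:A@k-P[:,2],[0,0,.07],loss="soft_l1",f_scale=.001)
    print("plate z",r.x[2].round(4),"slope deg x,y",np.degrees(r.x[:2]).round(2),"n",len(P))
E
python3 - <<'E'
from h import *
for n in("top","side"):
    c=camera(n);print(n);lids(c,300);level(c)
to(.541,-.091,.06,92.2)
E
```

```text
top
px [328. 213.] rect c [ 0.5424 -0.0494] size 0.14 0.105 long axis deg 1.7 zplate 0.0718
   bar c [ 0.5419 -0.0471] mean [ 0.5415 -0.0467] 0.051 0.014 deg 2.0 z [0.095 0.098]
px [393. 217.] rect c [ 0.5261 -0.2605] size 0.121 0.101 long axis deg -88.6 zplate 0.0209
   bar c [ 0.5218 -0.2189] mean [ 0.5193 -0.2315] 0.093 0.011 deg 84.2 z [0.045 0.471]
px [225. 241.] rect c [0.4494 0.2596] size 0.115 0.089 long axis deg 9.4 zplate 0.0207
   bar c [0.448  0.2605] mean [0.4477 0.2602] 0.054 0.015 deg 7.9 z [0.043 0.047]
px [497. 291.] rect c [ 0.3207 -0.575 ] size 0.084 0.071 long axis deg -7.8 zplate 0.0092
plate z 0.0717 slope deg x,y [-0.02  0.18] n 1599
side
px [354.  98.] rect c [ 0.5488 -0.1188] size 0.269 0.142 long axis deg -84.3 zplate 0.0596
   bar c [ 0.5414 -0.0446] mean [ 0.538  -0.0366] 0.139 0.112 deg 3.2 z [0.076 0.096]
px [345. 160.] rect c [0.4484 0.2661] size 0.117 0.093 long axis deg 10.7 zplate 0.0227
   bar c [0.4503 0.2642] mean [0.4499 0.2648] 0.056 0.018 deg 7.6 z [0.044 0.049]
plate z 0.074 slope deg x,y [ 0.1  -0.61] n 441
pos [ 0.47   -0.2109  0.1114] yaw 92.03 tilt [ 0.001 -0.    -1.   ] t 14.35 F [0.9 0.1 1. ]
shift cm [-7.52 11.74  5.14] turn -0.2
```

The lid is level (plate z 0.0717, slope ≈0.1°), centred on the dish at (0.542, −0.0475). I'll press the −y side first.

Emit:
send_rows:
  motion: [-2,3,0,0,-4,6,0,0,-6,9,1.5,0,-7.6,11.7,4,0,-7.6,11.7,5.5,0]

```text
clock: 14.85
position: [0.5429, -0.0853, 0.0546]
tcp_rot: [-0.069, 3.14, 0.002]
force: [0.2, 0.2, -0.4]
finger_gap: -0.0002
gripper_force: 0.0
```

Emit:
send_rows:
  motion: [0,0,0.5,0,0,0,1,0,0,0,1.5,0,0,0,1.7,0,0,0,1.7,0]

```text
clock: 15.35
position: [0.5414, -0.0908, 0.0387]
tcp_rot: [-0.058, 3.141, -0.0]
force: [0.1, -0.4, -0.2]
finger_gap: 0.0002
gripper_force: 0.0
```

```bash
python3 - <<'E'
from h import *
to(.5435,-.0915,.03,92)
c=camera("side");dark(c,.5435,-.0915,.04)
E
```

```text
pos [ 0.5414 -0.0908  0.0387] yaw 92.13 tilt [ 0. -0. -1.] t 15.35 F [ 0.1 -0.4 -0.2]
shift cm [-0.21 -0.08  0.87] turn 0.1
81 347 349 z 0.13 0.144 y -0.107 -0.075
82 346 348 z 0.132 0.149 y -0.093 -0.055
83 346 348 z 0.128 0.146 y -0.093 -0.053
84 341 348 z 0.122 0.142 y -0.097 -0.053
85 342 348 z 0.118 0.137 y -0.096 -0.053
86 342 347 z 0.127 0.13 y -0.066 -0.058
87 344 346 z 0.116 0.126 y -0.079 -0.06
88 344 346 z 0.112 0.114 y -0.08 -0.076
89 344 346 z 0.104 0.109 y -0.088 -0.076
90 344 346 z 0.103 0.107 y -0.081 -0.071
91 344 346 z 0.096 0.099 y -0.086 -0.079
92 344 346 z 0.091 0.093 y -0.086 -0.082
93 344 345 z 0.088 0.09 y -0.084 -0.081
94 344 345 z 0.085 0.086 y -0.082 -0.079
```

Tip is at ≈0.08 real, about 8 mm above the plate. Adjust x by 2 mm and press in small steps.

Emit:
send_rows:
  motion: [-0.2,0,0.3,0,-0.2,0,0.6,0,-0.2,0,0.8,0,-0.2,0,0.9,0,-0.2,0,0.9,0]

```text
clock: 15.9
position: [0.5429, -0.0897, 0.0289]
tcp_rot: [0.06, -3.14, -0.001]
force: [0.3, -0.2, -1.5]
finger_gap: 0.0002
gripper_force: 0.0
```

Emit:
send_rows:
  motion: [0,0,0.1,0,0,0,0.2,0,0,0,0.3,0,0,0,0.3,0]

```text
clock: 16.3
position: [0.5433, -0.0898, 0.027]
tcp_rot: [0.06, -3.14, -0.001]
force: [-1.5, 0.3, 4.3]
finger_gap: -0.0002
gripper_force: 2.2
```

Emit:
send_rows:
  motion: [0,0,0.1,0,0,0,0.2,0,0,0,0.2,0]

```text
clock: 16.6
position: [0.5433, -0.0898, 0.0267]
tcp_rot: [0.061, -3.14, -0.001]
force: [-5.8, 0.6, 16.2]
finger_gap: 0.0002
gripper_force: 7.5
```

Emit:
send_rows:
  motion: [0,0,0.1,0,0,0,0.2,0,0,0,0.2,0]

```text
clock: 16.9
position: [0.5434, -0.0898, 0.0265]
tcp_rot: [0.061, -3.139, -0.001]
force: [-9.8, 1.5, 25.0]
finger_gap: -0.0
gripper_force: 12.8
```

Emit:
send_rows:
  motion: [0,0,0.1,0,0,0,0.2,0,0,0,0.2,0]

```text
clock: 17.2
position: [0.5434, -0.0899, 0.0264]
tcp_rot: [0.061, -3.138, -0.001]
force: [-13.4, 3.2, 37.2]
finger_gap: -0.0
gripper_force: 18.2
```

It sticks at 37 N; lifting off and looking.

Emit:
send_rows:
  motion: [0,0,-0.6,0,0,0,-1.5,0,0,0,-3,0]

```text
clock: 17.5
position: [0.5422, -0.0897, 0.0499]
tcp_rot: [0.06, -3.139, -0.001]
force: [-0.1, 0.0, -0.9]
finger_gap: 0.0001
gripper_force: 0.0
```

Emit:
send_rows:
  motion: [3,-4,-2,0,6,-8,-2,0,9,-12,-2,0,9,-12,-2,0]

```text
clock: 17.9
position: [0.4555, -0.2171, 0.0709]
tcp_rot: [0.052, -3.14, 0.002]
force: [-0.3, 0.7, -0.7]
finger_gap: 0.0002
gripper_force: 0.0
```

```bash
python3 - <<'E'
from h import *
c=camera("top");lids(c,300);level(c);rim(c)
c2=camera("side");level(c2)
to(.5435,-.0935,.035,92)
a=cv2.resize(c["img"][170:260,280:380,::-1],None,fx=5,fy=5,interpolation=cv2.INTER_CUBIC)
b=cv2.resize(c2["img"][75:130,295:355,::-1],None,fx=5,fy=5,interpolation=cv2.INTER_CUBIC)
o=np.zeros((450,800,3),np.uint8);o[:450,:500]=a;o[:275,500:800]=b;cv2.imwrite('pics/m8.png',o)
E
```

```text
px [328. 213.] rect c [ 0.5427 -0.05  ] size 0.14 0.106 long axis deg 1.7 zplate 0.068
   bar c [ 0.5421 -0.0502] mean [ 0.5423 -0.0513] 0.052 0.014 deg 1.6 z [0.091 0.095]
px [394. 219.] rect c [ 0.5193 -0.2595] size 0.122 0.114 long axis deg -89.7 zplate 0.0209
   bar c [ 0.5104 -0.2269] mean [ 0.5125 -0.2565] 0.079 0.015 deg -88.5 z [0.044 0.049]
px [225. 241.] rect c [0.4493 0.2596] size 0.115 0.089 long axis deg 9.1 zplate 0.0207
   bar c [0.448  0.2609] mean [0.4477 0.2605] 0.055 0.014 deg 8.7 z [0.043 0.048]
px [497. 291.] rect c [ 0.3206 -0.5728] size 0.084 0.071 long axis deg -16.3 zplate 0.0087
plate z 0.0682 slope deg x,y [-0.23  5.5 ] n 1583
rim n 711 box 0.5426 -0.0484 0.141 0.109 1.6 fit [ 0.5428 -0.0403  1.3074] rms 0.0137
plate z 0.0704 slope deg x,y [0.19 3.62] n 417
pos [ 0.4576 -0.2144  0.0707] yaw 92.0 tilt [ 0.  0. -1.] t 18.0 F [ 0.9  0.2 -0.6]
shift cm [-9.01 11.79  3.58] turn -0.0
```

View pics/m8.png

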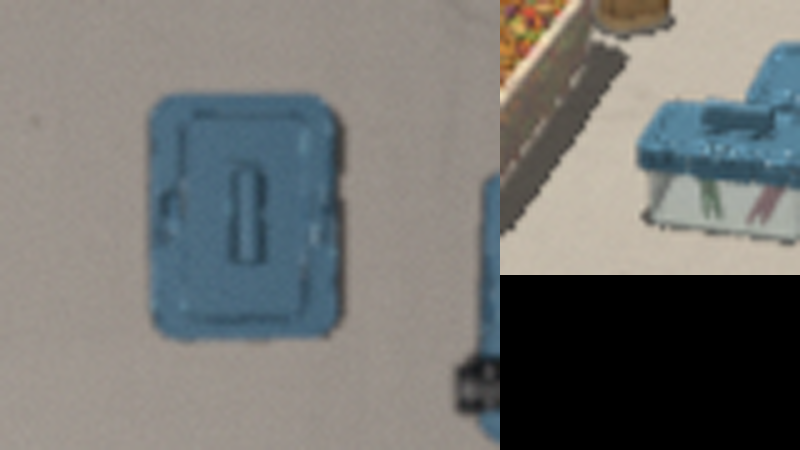

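It did go: the plate is tilted 5.5° with the −y edge at home (z≈0.063). Home contact there reads z≈0.0265. Now the +y side, stopping at that reading.

Emit:
send_rows:
  motion: [-1.8,4.1,-1,0,-3.6,8.3,-2,0,-5.4,12.4,-2,0,-7.2,16.6,-2,0,-9,20.7,-1,0]

```text
clock: 18.5
position: [0.5427, 0.0005, 0.082]
tcp_rot: [-0.063, 3.137, 0.0]
force: [1.0, -0.6, -0.9]
finger_gap: 0.0
gripper_force: 0.0
```

Emit:
send_rows:
  motion: [0,0,1,0,0,0,2.5,0,0,0,3,0,0,0,3,0]

```text
clock: 18.9
position: [0.5381, -0.0036, 0.0486]
tcp_rot: [0.059, -3.137, -0.0]
force: [0.2, -1.0, 0.6]
finger_gap: 0.0004
gripper_force: 0.0
```

```bash
python3 - <<'E'
from h import *
to(.5405,-.004,.037,92)
c=camera("side")
to(.5405,-.004,.037,92)
E
```

```text
pos [ 0.5381 -0.0036  0.0486] yaw 92.14 tilt [-0.004  0.    -1.   ] t 18.9 F [ 0.2 -1.   0.6]
shift cm [-0.24 -0.05  1.16] turn 0.1
pos [ 0.539  -0.0039  0.0495] yaw 92.11 tilt [-0.002  0.    -1.   ] t 18.95 F [ 0.   0.3 -0.2]
shift cm [-0.15 -0.02  1.25] turn 0.1
```

Emit:
send_rows:
  motion: [0,0,0.5,0,0,0,1,0,0,0,1.2,0,0,0,1.2,0,0,0,1.2,0]

```text
clock: 19.45
position: [0.5402, -0.0032, 0.0385]
tcp_rot: [-0.06, 3.141, -0.0]
force: [-0.2, -0.2, -0.7]
finger_gap: 0.0002
gripper_force: 0.0
```

Emit:
send_rows:
  motion: [0,0,0.1,0,0,0,0.2,0,0,0,0.2,0,0,0,0.2,0]

```text
clock: 19.85
position: [0.5401, -0.003, 0.0364]
tcp_rot: [0.06, -3.141, -0.0]
force: [-0.1, 0.1, 0.9]
finger_gap: 0.0
gripper_force: 0.0
```

Emit:
send_rows:
  motion: [0,0,0.1,0,0,0,0.2,0,0,0,0.2,0,0,0,0.2,0]

```text
clock: 20.25
position: [0.5405, -0.0029, 0.035]
tcp_rot: [-0.06, 3.14, 0.0]
force: [-1.6, 1.1, 3.8]
finger_gap: -0.0002
gripper_force: 2.2
```

Emit:
send_rows:
  motion: [0,0,0.1,0,0,0,0.2,0,0,0,0.2,0,0,0,0.2,0]

```text
clock: 20.65
position: [0.5409, -0.0024, 0.0343]
tcp_rot: [-0.06, 3.14, 0.002]
force: [-3.3, 2.0, 13.0]
finger_gap: -0.0001
gripper_force: 6.2
```

Emit:
send_rows:
  motion: [0,0,0.1,0,0,0,0.2,0,0,0,0.2,0,0,0,0.2,0]

```text
clock: 21.05
position: [0.5409, -0.002, 0.0338]
tcp_rot: [-0.059, 3.141, 0.003]
force: [-6.9, 4.4, 20.9]
finger_gap: 0.0002
gripper_force: 10.4
```

Emit:
send_rows:
  motion: [0,0,0.1,0,0,0,0.1,0,0,0,0.1,0]

```text
clock: 21.35
position: [0.5408, -0.0007, 0.0324]
tcp_rot: [-0.057, 3.14, 0.006]
force: [-4.7, 8.3, 16.7]
finger_gap: -0.0003
gripper_force: 8.2
```

Emit:
send_rows:
  motion: [0,0,0.1,0,0,0,0.1,0,0,0,0.1,0]

```text
clock: 21.65
position: [0.5411, -0.0023, 0.0292]
tcp_rot: [-0.061, 3.139, 0.001]
force: [0.2, 0.5, 1.2]
finger_gap: 0.0002
gripper_force: 0.5
```

Force dropped, so it snapped or moved. I'll follow gently to confirm it's seated.

Emit:
send_rows:
  motion: [0,0,0.1,0,0,0,0.2,0,0,0,0.2,0]

```text
clock: 21.95
position: [0.5396, -0.0034, 0.0261]
tcp_rot: [0.06, -3.14, 0.0]
force: [-1.9, 0.9, 3.2]
finger_gap: -0.0003
gripper_force: 1.3
```

Emit:
send_rows:
  motion: [0,0,0.1,0,0,0,0.2,0,0,0,0.2,0]

```text
clock: 22.25
position: [0.5396, -0.0033, 0.0259]
tcp_rot: [0.06, -3.139, 0.0]
force: [-5.5, 0.3, 14.2]
finger_gap: -0.0001
gripper_force: 7.2
```

Stiff at 0.026, which is home. Back off, clear and check.

Emit:
send_rows:
  motion: [0,0,-0.5,0,0,0,-2,0,0,0,-5,0,0,0,-8,0,0,0,-11,0]

```text
clock: 22.75
position: [0.5399, -0.0032, 0.1357]
tcp_rot: [0.06, -3.141, 0.0]
force: [0.6, -0.2, 0.1]
finger_gap: 0.0
gripper_force: 0.0
```

Emit:
send_rows:
  motion: [3,3.5,0,0,6,7,0,0,9,10.5,0,0,12,14,0,0,15,17,0,0]

```text
clock: 23.25
position: [0.3826, 0.1622, 0.1349]
tcp_rot: [-0.059, 3.14, 0.001]
force: [-0.1, 0.8, -0.3]
finger_gap: 0.0
gripper_force: 0.0
```

```bash
python3 - <<'E'
from h import *
for i in range(3): c=camera("top")
lids(c,300);level(c);c2=camera("side");lids(c2,200);level(c2)
to(.54,0,0,92)
E
```

```text
px [328. 213.] rect c [ 0.544  -0.0483] size 0.138 0.103 long axis deg 1.6 zplate 0.0637
   bar c [ 0.5435 -0.0458] mean [ 0.5431 -0.0459] 0.055 0.012 deg 1.7 z [0.087 0.09 ]
px [396. 231.] rect c [ 0.4939 -0.2596] size 0.164 0.123 long axis deg 0.7 zplate 0.0208
   bar c [ 0.4919 -0.2604] mean [ 0.4926 -0.2602] 0.054 0.014 deg 1.5 z [0.043 0.047]
px [225. 241.] rect c [0.4496 0.2599] size 0.115 0.09 long axis deg 9.5 zplate 0.0207
   bar c [0.4479 0.261 ] mean [0.4481 0.2604] 0.055 0.015 deg 7.7 z [0.043 0.046]
px [497. 291.] rect c [ 0.3208 -0.5745] size 0.084 0.072 long axis deg -8.4 zplate 0.0087
plate z 0.0636 slope deg x,y [0.03 0.18] n 1598
px [348. 100.] rect c [ 0.5426 -0.0436] size 0.14 0.118 long axis deg 2.4 zplate 0.0626
   bar c [0.4629 0.0769] mean [0.5168 0.0031] 0.322 0.05 deg -55.8 z [0.087 0.255]
px [345. 160.] rect c [0.4487 0.265 ] size 0.117 0.096 long axis deg 8.9 zplate 0.0224
   bar c [0.4501 0.2655] mean [0.4491 0.2653] 0.055 0.018 deg 1.6 z [0.044 0.048]
plate z 0.0659 slope deg x,y [ 0.15 -0.51] n 440
pos [0.3836 0.1615 0.1349] yaw 92.34 tilt [ 0.001 -0.    -1.   ] t 23.45 F [-0.1 -0.4 -0. ]
shift cm [-14.94 -16.77  13.51] turn 0.3
```

The plate is at z=0.0636, the height for a lid lying on the rim, and it is level. The large lid is flat, the small lid hasn't moved and the robot is clear, so I'm handing in.

```bash
python3 -c "
from rig import finish_job
print(finish_job())"
```

```text
the job is handed in; nothing more can be done
None
```

The large lid is lying flat on the table to the right of the dish. The medium lid is snapped home, level and flush; one press on its −y side reached about 37 N, just under the 40 N limit. I handed the job in at about 23 s, with the dish on the table and the small lid where it was; the jars and the tub weren't touched.

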